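# Load the oven carrier from the stirrer, keeping the row's order

### The job

The four lidded steel jars have finished on the bench stirrer and go into the oven next: move them to the empty oven carrier, one to a compartment, in the same order as they stand now, so that the jar next to the stirrer's control panel ends next to the carrier's handle, and so on along the row. Keep them upright, set each one down on the tray floor rather than dropping it, and leave the other things on the bench where they are.

Things in the scene. Friction and masses are not known exactly. Their poses are not given: they have to be found in the camera images.
- jar_red_mid (a point): centre (36 mm above its underside) of the lidded stainless steel jar with the red screw lid: an upright cylinder, 44 mm diameter, 72 mm tall, about 0.24 kg, the lid as wide as the jar, loose; z up. It starts centred on the red mat of the stirrer.
- jar_yellow_mid (a point): centre (36 mm above its underside) of the lidded stainless steel jar with the yellow screw lid: an upright cylinder, 44 mm diameter, 72 mm tall, about 0.24 kg, the lid as wide as the jar, loose; z up. It starts centred on the yellow mat of the stirrer.
- jar_green_mid (a point): centre (36 mm above its underside) of the lidded stainless steel jar with the green screw lid: an upright cylinder, 44 mm diameter, 72 mm tall, about 0.24 kg, the lid as wide as the jar, loose; z up. It starts centred on the green mat of the stirrer.
- jar_blue_mid (a point): centre (36 mm above its underside) of the lidded stainless steel jar with the blue screw lid: an upright cylinder, 44 mm diameter, 72 mm tall, about 0.24 kg, the lid as wide as the jar, loose; z up. It starts centred on the blue mat of the stirrer.
- mat_red: red silicone mat, a flat disc 64 mm in diameter and 3 mm thick, stuck on the stirrer's top; origin at the centre of its underside, 55 mm above the bench. The mats stay where they are; which of the four places has which colour differs from start to start.
- mat_yellow: yellow silicone mat, a flat disc 64 mm in diameter and 3 mm thick, stuck on the stirrer's top; origin at the centre of its underside, 55 mm above the bench. The mats stay where they are; which of the four places has which colour differs from start to start.
- mat_green: green silicone mat, a flat disc 64 mm in diameter and 3 mm thick, stuck on the stirrer's top; origin at the centre of its underside, 55 mm above the bench. The mats stay where they are; which of the four places has which colour differs from start to start.
- mat_blue: blue silicone mat, a flat disc 64 mm in diameter and 3 mm thick, stuck on the stirrer's top; origin at the centre of its underside, 55 mm above the bench. The mats stay where they are; which of the four places has which colour differs from start to start.
- stirrer: four-place bench stirrer holding the jars: fixed white box with steel top, 84 mm wide, 55 high, x = -144 to 190. Origin on the bench under the middle of the row, which runs along its x: places at x = +108, +36, -36, -108 mm. Black control panel with knob (64 mm high) on top at the +x end, beside place +108. Jar centres start 94 mm above the bench. Either hand of the robot, points any way.
- carrier: oven carrier to fill: fixed metal tray 292 x 76 mm, dark floor, origin on the bench under its centre. Four compartments along its x, centres x = +108, +36, -36, -108 mm, 68 mm square inside; floor 4 mm, wall tops 14 mm above the bench: a standing jar's centre is at 40 mm. Loop handle with white sleeve (18 mm high) at the +x end to x = 182, beside +108. Opposite hand from the stirrer, points any way.
- reagent: bystander: amber reagent jar with a black cap, 54 mm diameter, 85 mm tall; origin at its underside
- beaker: bystander: small open glass beaker, 52 mm diameter, 65 mm tall; origin at its underside
- spatula: bystander: double-ended steel lab spatula, 150 mm long, 14 mm wide, 4 mm thick, lying flat; origin under its middle; its x axis runs along it

How it is judged:
At the end, for the whole second after the job is handed in: Each jar released, at rest, upright (6 deg) on the floor (5 mm) of its own compartment, within 14 mm of its centre along and across; compartments counted from the handle match the places of the mats of the jars' colours counted from the panel; bystanders within 30 mm of their start (((x of mat_red in the frame of stirrer between 0.088 and 0.128 m and x of jar_red_mid in the frame of carrier between 0.094 and 0.122 m) or (x of mat_red in the frame of stirrer between 0.016 and 0.056 m and x of jar_red_mid in the frame of carrier between 0.022 and 0.05 m) or (x of mat_red in the frame of stirrer between -0.056 and -0.016 m and x of jar_red_mid in the frame of carrier between -0.05 and -0.022 m) or (x of mat_red in the frame of stirrer between -0.128 and -0.088 m and x of jar_red_mid in the frame of carrier between -0.122 and -0.094 m)) and y of jar_red_mid in the frame of carrier between -0.014 and 0.014 m and z of jar_red_mid in the frame of carrier between 0.035 and 0.045 m and angle between each of jar_red_mid, jar_yellow_mid, jar_green_mid, jar_blue_mid's own z axis and vertical below 0.1 rad and linear speed of each of jar_red, jar_yellow, jar_green, jar_blue below 0.02 m/s and angular speed of each of jar_red, jar_yellow, jar_green, jar_blue below 0.2 rad/s and contact force between each of jar_red, jar_yellow, jar_green, jar_blue and the fingers below 0.1 N and ((x of mat_yellow in the frame of stirrer between 0.088 and 0.128 m and x of jar_yellow_mid in the frame of carrier between 0.094 and 0.122 m) or (x of mat_yellow in the frame of stirrer between 0.016 and 0.056 m and x of jar_yellow_mid in the frame of carrier between 0.022 and 0.05 m) or (x of mat_yellow in the frame of stirrer between -0.056 and -0.016 m and x of jar_yellow_mid in the frame of carrier between -0.05 and -0.022 m) or (x of mat_yellow in the frame of stirrer between -0.128 and -0.088 m and x of jar_yellow_mid in the frame of carrier between -0.122 and -0.094 m)) and y of jar_yellow_mid in the frame of carrier between -0.014 and 0.014 m and z of jar_yellow_mid in the frame of carrier between 0.035 and 0.045 m and ((x of mat_green in the frame of stirrer between 0.088 and 0.128 m and x of jar_green_mid in the frame of carrier between 0.094 and 0.122 m) or (x of mat_green in the frame of stirrer between 0.016 and 0.056 m and x of jar_green_mid in the frame of carrier between 0.022 and 0.05 m) or (x of mat_green in the frame of stirrer between -0.056 and -0.016 m and x of jar_green_mid in the frame of carrier between -0.05 and -0.022 m) or (x of mat_green in the frame of stirrer between -0.128 and -0.088 m and x of jar_green_mid in the frame of carrier between -0.122 and -0.094 m)) and y of jar_green_mid in the frame of carrier between -0.014 and 0.014 m and z of jar_green_mid in the frame of carrier between 0.035 and 0.045 m and ((x of mat_blue in the frame of stirrer between 0.088 and 0.128 m and x of jar_blue_mid in the frame of carrier between 0.094 and 0.122 m) or (x of mat_blue in the frame of stirrer between 0.016 and 0.056 m and x of jar_blue_mid in the frame of carrier between 0.022 and 0.05 m) or (x of mat_blue in the frame of stirrer between -0.056 and -0.016 m and x of jar_blue_mid in the frame of carrier between -0.05 and -0.022 m) or (x of mat_blue in the frame of stirrer between -0.128 and -0.088 m and x of jar_blue_mid in the frame of carrier between -0.122 and -0.094 m)) and y of jar_blue_mid in the frame of carrier between -0.014 and 0.014 m and z of jar_blue_mid in the frame of carrier between 0.035 and 0.045 m and distance of each of reagent, beaker, spatula from where it was at the start of the episode below 0.03 m); the robot touches nothing.
It fails at once if a jar is tipped more than 40 degrees (angle between any of jar_red_mid, jar_yellow_mid, jar_green_mid, jar_blue_mid's own z axis and vertical above 0.7 rad).
It fails at once if a jar is dropped: falling free over the carrier, more than 25 mm above where it would stand ((horizontal distance between jar_red_mid and carrier below 0.17 m and z of jar_red_mid in the frame of carrier above 0.065 m and contact force between jar_red and anything else below 0.01 N) or (horizontal distance between jar_yellow_mid and carrier below 0.17 m and z of jar_yellow_mid in the frame of carrier above 0.065 m and contact force between jar_yellow and anything else below 0.01 N) or (horizontal distance between jar_green_mid and carrier below 0.17 m and z of jar_green_mid in the frame of carrier above 0.065 m and contact force between jar_green and anything else below 0.01 N) or (horizontal distance between jar_blue_mid and carrier below 0.17 m and z of jar_blue_mid in the frame of carrier above 0.065 m and contact force between jar_blue and anything else below 0.01 N)).
It fails at once if the reagent jar, beaker or spatula is pushed more than 30 mm or knocked over (distance of any of reagent, beaker, spatula from where it was at the start of the episode above 0.03 m or angle between any of reagent, beaker, spatula's own z axis and vertical above 0.5 rad).
It also fails if it takes over 120 s, if anything falls off the work surface, if the arm or the gripper's body presses on something with over 40 N, if the wrist force passes 120 N, or if a joint passes its speed limit or range.

### The arm

A 6-joint arm with a two-finger parallel gripper is mounted at the origin on the work surface. World frame = base frame: x ahead of the robot, y to its left, z up, the work surface at z = 0. Lengths are in m, angles in rad, forces in N, time in s.
With the tool pointing down it reaches from about 0.425 to 0.95 m from the base axis. Payload 3.5 kg.
Tool frame: the origin (TCP) lies on the centre line of the jaws, within the pads' length; the fingertips stand 19 mm ahead of it and the grasp point (between the pads) is the TCP; z points along the fingers, y is the line along which they close (so a half turn about z gives the same grasp; the last joint's range is limited). The gripper opens to 85 mm and grips with 20 to 120 N. Pads are 22 mm wide; open, the fingers measure 114 mm over their backs; the gripper's body (76 mm by 85 mm) begins 54 mm behind the grasp point. The pads swing forward as they close: fully open they stand 13 mm farther back than shut.
Start: joints at [-1.286, 0.286, 1.577, -0, 1.279, -0.15], TCP at [0.284, -0.612, 0.25] pointing down, gripper open.
Joint ranges: [-2.77, 2.77], [-0.9, 2.22], [0.21, 2.48], [-1.53, 4.67], [0.24, 2.81], [-2.84, 2.84]. Speed limits (rad/s): [2.79, 2.79, 3.14, 3.14, 3.14, 3.14].

### API

Orientations are given as a unit quaternion [x, y, z, w].
In Python, from plant import status, cams, ctrl gives the robot as it stands.
- The arm moves only by the shell command python3 -m inch 'ROWS' [FORCE]. ROWS is JSON, a list of rows, each a list of 3 entries, a list of its own where there are three numbers: the opening, from -1 (shut) to 1 (fully open), then the shift along the tool's x, y, z in cm, then the turn about the tool's z in rad. In form: [[jaw, [dx, dy, dz], twist], ...]. A call has 1 to 20 rows; each row is the pose to reach, as a shift and turn from the pose commanded when the call began, along the tool's axes at that moment; what a row does not reach only later rows make up. A row lasts 1/10 s, in which the tool goes at most 50 mm and 8.59 degrees, less where a joint would pass 70% of its speed; a pose out of reach is approached as far as the arm can. A call with a gripper value outside its range is refused whole. The fingers move at their own pace and stop on an object; FORCE is the grip in N (left out, the last holds). Time passes only in rows, so rows that repeat a pose let the fingers close. It gives the time, the measured TCP pose, the force and the opening at its end, in the units of the state.
- status.get_state(): the state, without advancing time (a new reading comes with each control period).
- cams.read_camera(name): name is "scene" or "top"; returns the picture (480x640x3 uint8, blue, green, red); there is no depth.
- cams.calibration(name): a dict with "camera_matrix" (3x3 intrinsics, pixels), "k1" (the pictures are not rectified: a ray, as slopes to the right and down, at radius r is drawn at 1 + k1 r^2 times it, then the intrinsics apply), "cam_to_world" (4x4, takes a point from camera to world coordinates). Camera axes: x right, y down, z forward; pixel columns grow to the right and rows downward; lengths in m; the calibration is good to about 2 mm. A picture is of the moment at which its call begins. calibration takes no time and is no camera call.
- ctrl.sign_off(): hands the job in, once; it reports no verdict.
The state is a dict: "time": time; "qpos": joint angles; "dq": joint speeds; "joint_efforts": joint torques, N m; "eef_pos": TCP position; "tcp_rot": TCP orientation; "contact_force": force on the tool from outside, world axes, zero at the start; "wrist_torque": the same for the moment, N m; "opening": opening from 0.0 (shut) to 1.0 (fully open).
Only numpy, scipy, OpenCV 4.12 (cv2) and the standard library are available. Lean on these libraries where they do the work, as an engineer would, in place of code of your own. Each camera call takes 0.05 s, during which the arm holds its last target. There are 200 camera calls.

## Working session

There is one attempt and no reset: what is moved stays moved. The work goes in short steps, Python scripts to look and compute and a shell command to move; the robot and the scene stay as the last step left them, time stands still between calls to the robot, and variables do not carry over. Pictures are saved under pics/ and viewed, on a budget of 14 in all, crops included, one or two more only if the job needs it, and the job is handed in when it is done.

```bash
mkdir -p pics; ls
python3 - <<'E'
from plant import status,cams
import cv2
for n in("top","scene"):
    cv2.imwrite(f"pics/{n}0.png",cams.read_camera(n)); c=cams.calibration(n); print(n,c)
print(status.get_state())
E
```

```text
pics
top {'camera_matrix': array([[506.91920776,   0.        , 322.54568097],
       [  0.        , 506.91920776, 244.36123613],
       [  0.        ,   0.        ,   1.        ]]), 'k1': -0.06818434087541404, 'cam_to_world': array([[ 0.02617994, -0.98046924,  0.19492224,  0.38478404],
       [-0.99935004, -0.03050327, -0.01921073, -0.00362347],
       [ 0.0247813 , -0.19429261, -0.98063055,  1.049602  ],
       [ 0.        ,  0.        ,  0.        ,  1.        ]])}
scene {'camera_matrix': array([[513.11488271,   0.        , 316.4850979 ],
       [  0.        , 513.11488271, 245.26410927],
       [  0.        ,   0.        ,   1.        ]]), 'k1': -0.012444657127525292, 'cam_to_world': array([[-0.17034055,  0.77085043, -0.61381895,  1.10751728],
       [ 0.98538263,  0.13469251, -0.10430249,  0.07411429],
       [ 0.0022752 , -0.62261348, -0.78252622,  0.78819902],
       [ 0.        ,  0.        ,  0.        ,  1.        ]])}
{'time': 0.1, 'qpos': array([-1.28600185e+00,  2.87112259e-01,  1.57801685e+00,  1.32570994e-05,
        1.27860956e+00, -1.50004464e-01]), 'dq': array([ 0.00028499, -0.00395753, -0.00145092, -0.0007742 ,  0.00109197,
        0.00047384]), 'joint_efforts': array([ 1.59077466e-03, -4.07293439e+01, -2.93699312e+01, -1.06765951e-04,
        3.40567443e-03,  9.84590649e-07]), 'eef_pos': array([ 0.28419971, -0.61164908,  0.24906944]), 'tcp_rot': array([ 9.76461513e-01,  2.15689041e-01, -6.59294815e-05, -1.07099915e-03]), 'contact_force': array([-0.90153459, -0.75950723, -0.03479788]), 'wrist_torque': array([-0.00929245,  0.004498  , -0.04687375]), 'opening': 1.0004136304609437}
```

View pics/top0.png

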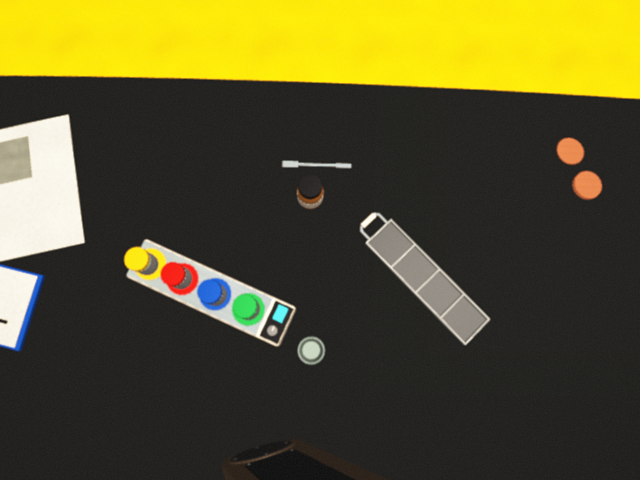

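View pics/scene0.png

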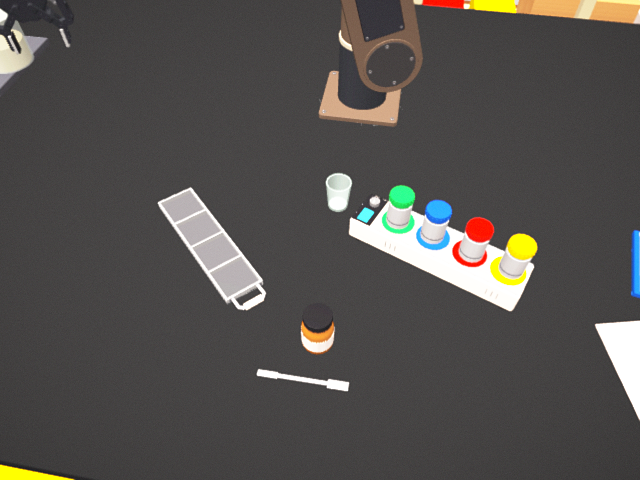

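The top view shows, from the panel (280,318), green (247,307), blue (213,293), red (178,276) and yellow (137,260). The carrier handle is at about (372,225), with the far end near (477,330). Next I'll enlarge both.

```bash
cat > h.py <<'E'
import numpy as np, cv2
from plant import cams,status
def px2w(n,uv,z):
    c=cams.calibration(n); d=np.array([c["k1"],0,0,0,0.])
    p=cv2.undistortPoints(np.array(uv,float).reshape(-1,1,2),c["camera_matrix"],d)[:,0]
    T=c["cam_to_world"]; r=np.c_[p,np.ones(len(p))]@T[:3,:3].T; o=T[:3,3]
    return o+r*((z-o[2])/r[:,2])[:,None]
def w2px(n,P):
    c=cams.calibration(n); T=np.linalg.inv(c["cam_to_world"])
    return cv2.projectPoints(np.array(P,float).reshape(-1,1,3),cv2.Rodrigues(T[:3,:3])[0],T[:3,3],c["camera_matrix"],np.array([c["k1"],0,0,0,0.]))[0][:,0]
E
python3 - <<'E'
import cv2
a=cv2.imread("pics/top0.png")
k=lambda x0,y0,x1,y1,s:cv2.resize(a[y0:y1,x0:x1],None,fx=s,fy=s,interpolation=cv2.INTER_CUBIC)
cv2.imwrite("pics/cs.png",k(115,225,305,355,4)); cv2.imwrite("pics/cc.png",k(350,200,500,350,4))
E
```

```text
(no output)
```

View pics/cs.png

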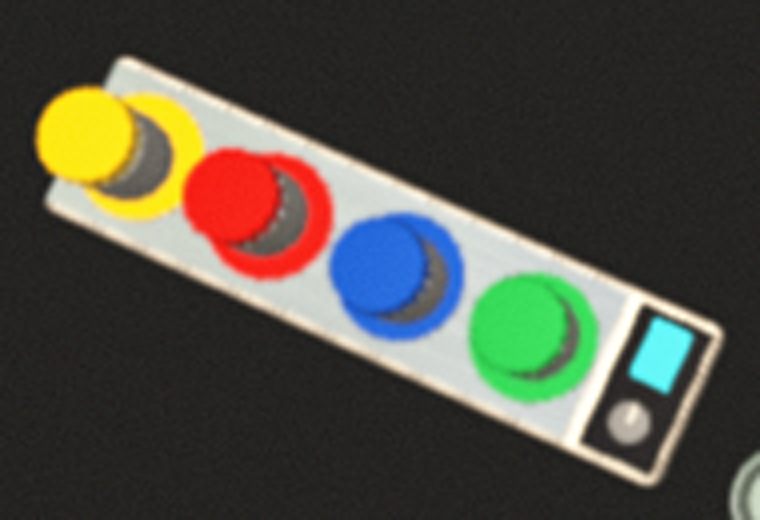

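View pics/cc.png

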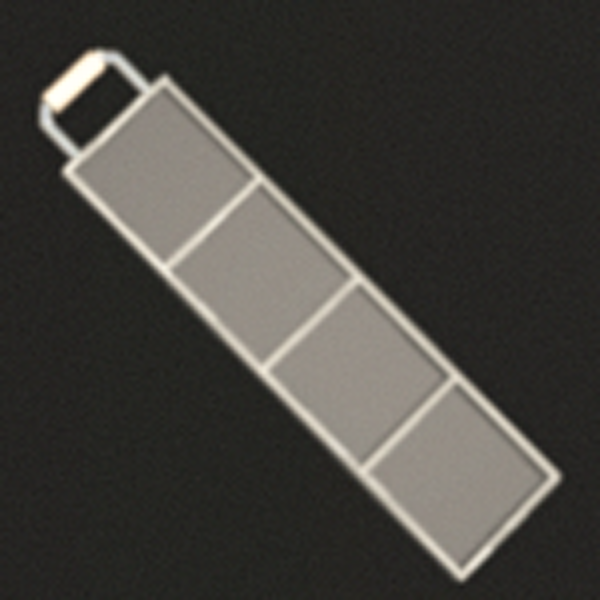

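Crop readings (4x enlarged):
- **Lids:** yellow (84,134), red (231,196), blue (377,263), green (518,326).
- **Mats:** yellow (140,156), red (270,216), blue (399,276), green (534,337).
- **Carrier corners:** (165,75), (65,172), (460,580), (560,476), with the handle at the upper left.

```bash
cat > fit.py <<'E'
from h import *
f=lambda L,x0,y0:[((x+.5)/4-.5+x0,(y+.5)/4-.5+y0) for x,y in L]
lid=px2w("top",f([(518,326),(377,263),(231,196),(84,134)],115,225),.130)[:,:2]
mat=px2w("top",f([(534,337),(399,276),(270,216),(140,156)],115,225),.058)[:,:2]
cor=px2w("top",f([(165,75),(65,172),(460,580),(560,476)],350,200),.014)[:,:2]
xs=np.array([.108,.036,-.036,-.108])
def line(P):
    c=P.mean(0); a=(xs[:,None]*(P-c)).sum(0); s=np.linalg.norm(a)/(xs**2).sum(); a/=np.linalg.norm(a); return c,a,s
cl,al,sl=line(lid); cm,am,sm=line(mat)
cc=cor.mean(0); ac=cor[:2].mean(0)-cor[2:].mean(0); L=np.linalg.norm(ac); ac/=L
S=(cl+cm)/2; aS=al+am; aS/=np.linalg.norm(aS)
J=S+xs[:,None]*aS; K=cc+xs[:,None]*ac
if __name__=="__main__":
    print("lid",cl,np.degrees(np.arctan2(*al[::-1])),sl); print("mat",cm,np.degrees(np.arctan2(*am[::-1])),sm)
    print("car",cc,np.degrees(np.arctan2(*ac[::-1])),L,np.linalg.norm(cor[0]-cor[1]),np.linalg.norm(cor[2]-cor[3]))
    print("J",J.round(4).tolist(),np.linalg.norm(J,axis=1)); print("K",K.round(4).tolist(),np.linalg.norm(K,axis=1))
    print("resid",(lid-J).round(4).tolist(),(mat-J).round(4).tolist())
    print("scene lid px",w2px("scene",np.c_[J,[.13]*4]).round(1).tolist(), "carrier corners",w2px("scene",np.c_[cor,[.014]*4]).round(1).tolist())
    print("beaker,reagent",px2w("top",[(311,350)],.06),px2w("top",[(310,186)],.085))
E
python3 fit.py
```

```text
lid [0.49033081 0.21800926] -111.76551769229964 1.021814736319311
mat [0.49096893 0.21828706] -112.52602622636292 0.9998995554647414
car [ 0.521378   -0.24292011] 44.86105102668084 0.28996184940326825 0.07535258217985882 0.07592121337307672
J [[0.4499, 0.1181], [0.4771, 0.1848], [0.5042, 0.2515], [0.5314, 0.3182]] [0.46518302 0.51162195 0.56345968 0.61934206]
K [[0.5979, -0.1667], [0.5469, -0.2175], [0.4959, -0.2683], [0.4448, -0.3191]] [0.62074347 0.58856799 0.56379971 0.54744492]
resid [[-0.0003, -0.0013], [-0.001, -0.0025], [0.0003, -0.0003], [-0.0003, 0.0035]] [[-0.0003, 0.0001], [0.0001, 0.0009], [0.0004, -0.0004], [0.001, -0.0001]]
scene lid px [[402.8, 194.1], [440.3, 210.0], [479.7, 226.7], [521.2, 244.4]] carrier corners [[225.6, 300.3], [261.5, 279.8], [190.7, 187.4], [157.4, 202.5]]
beaker,reagent [[ 0.37450142 -0.00629303  0.06      ]] [[0.69388726 0.0054915  0.085     ]]
```

The mat spacing (scale 1.000), the carrier size (290 x 75.6 mm) and the reach (0.465 to 0.62 m) all match what was given. I'll grip across the row. Moving first to above green, by way of (0.60,-0.25).

```bash
cat > go.py <<'E'
# usage: go.py x,y,z,yang_deg ... -> tool-frame rows (cm, rad) from the present pose
import sys
from h import *
from scipy.spatial.transform import Rotation as R
s=status.get_state(); M=R.from_quat(s["tcp_rot"]).as_matrix(); p=np.array(s["eef_pos"])
ya=np.degrees(np.arctan2(M[1,1],M[0,1])); print("at",p.round(4),"yang",ya.round(2),"tilt",np.degrees(np.arccos(-M[2,2])).round(2),"open",round(s["opening"],3),"F",s["contact_force"].round(1),"t",s["time"])
for a in sys.argv[1:]:
    t=list(map(float,a.split(",")))
    tw=-np.radians((t[3]-ya+90)%180-90)
    print(a,"->",(M.T@(np.array(t[:3])-p)*100).round(2).tolist(),round(tw,3))
E
python3 go.py .6,-.25,.25,-22.4 .4499,.1185,.25,-22.4
```

```text
at [ 0.2842 -0.6116  0.2491] yang -65.09 tilt 0.12 open 1.0 F [-0.9 -0.8 -0. ] t 0.1
.6,-.25,.25,-22.4 -> [43.88, -19.5, -0.04] -0.745
.4499,.1185,.25,-22.4 -> [45.78, -59.24, 0.05] -0.745
```

```bash
python3 -m inch '[[1,[3,-1.3,0],-0.06],[1,[7,-3.1,0],-0.15],[1,[11.5,-5.1,0],-0.25],[1,[16,-7.1,0],-0.35],[1,[20.5,-9.1,0],-0.45],[1,[25,-11.1,0],-0.55],[1,[29.5,-13.1,0],-0.65],[1,[34,-15.1,0],-0.745],[1,[38,-18,0],-0.745],[1,[41,-21.5,0],-0.745],[1,[43,-25.5,0],-0.745],[1,[44,-30,0],-0.745],[1,[44.5,-34.5,0],-0.745],[1,[45,-39,0],-0.745],[1,[45.3,-43.5,0],-0.745],[1,[45.5,-48,0],-0.745],[1,[45.7,-52,0],-0.745],[1,[45.8,-56,0],-0.745],[1,[45.8,-58.5,0],-0.745],[1,[45.8,-59.2,0],-0.745]]' 80; python3 go.py .4499,.1185,.25,-22.4 .4499,.1185,.1,-22.4
```

```text
time: 2.1
eef_pos: [0.4489, 0.1196, 0.2499]
tcp_rot: [0.83, 0.558, -0.0, -0.0]
contact_force: [-0.3, -0.0, 0.7]
opening: 1.002
at [0.4489 0.1196 0.2499] yang -22.22 tilt 0.05 open 1.002 F [-0.3 -0.   0.7] t 2.1
.4499,.1185,.25,-22.4 -> [-0.06, 0.13, -0.01] 0.003
.4499,.1185,.1,-22.4 -> [-0.06, 0.15, 14.99] 0.003
```

```bash
python3 -m inch '[[1,[-0.06,0.15,2],0],[1,[-0.06,0.15,5],0],[1,[-0.06,0.15,8],0],[1,[-0.06,0.15,11],0],[1,[-0.06,0.15,13],0],[1,[-0.06,0.15,14.5],0],[1,[-0.06,0.15,15],0],[1,[-0.06,0.15,15],0],[1,[-0.06,0.15,15],0]]' 80
python3 - <<'E'
from h import *
a=cams.read_camera("top")[220:370,170:370];b=cams.read_camera("scene")[130:280,330:530]
cv2.imwrite("pics/g1.png",cv2.resize(np.hstack([a,b]),None,fx=2,fy=2,interpolation=3))
E
python3 go.py
```

```text
time: 3.0
eef_pos: [0.4523, 0.1163, 0.1011]
tcp_rot: [0.831, 0.556, 0.001, 0.0]
contact_force: [-0.6, 0.1, 0.4]
opening: 1.0
at [0.4525 0.1164 0.1015] yang -22.41 tilt 0.13 open 0.996 F [-0.1 -0.2  0.7] t 3.1
```

View pics/g1.png

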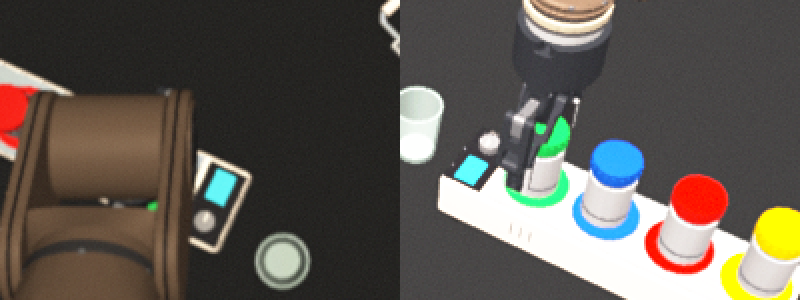

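Scene view: the green jar (crop 548,140) stands between the open fingers. The first reading had not settled, so I'm trimming 3 mm along the closing axis, then closing.

```bash
python3 -m inch '[[1,[0,-0.3,0],0],[1,[0,-0.3,0],0],[1,[0,-0.3,0],0],[0,[0,-0.3,0],0],[-1,[0,-0.3,0],0],[-1,[0,-0.3,0],0],[-1,[0,-0.3,0],0],[-1,[0,-0.3,0],0],[-1,[0,-0.3,0],0],[-1,[0,-0.3,0],0],[-1,[0,-0.3,0],0],[-1,[0,-0.3,0],0]]' 80; python3 fit.py|grep -E '^(J|K)'; python3 go.py .4499,.1185,.25,-22.4 .5979,-.1667,.25,-45.1
```

```text
time: 4.3
eef_pos: [0.4493, 0.1177, 0.1008]
tcp_rot: [0.831, 0.556, 0.001, 0.0]
contact_force: [1.8, -0.8, 3.9]
opening: 0.496
J [[0.4499, 0.1181], [0.4771, 0.1848], [0.5042, 0.2515], [0.5314, 0.3182]] [0.46518302 0.51162195 0.56345968 0.61934206]
K [[0.5979, -0.1667], [0.5469, -0.2175], [0.4959, -0.2683], [0.4448, -0.3191]] [0.62074347 0.58856799 0.56379971 0.54744492]
at [0.4493 0.1177 0.1008] yang -22.4 tilt 0.07 open 0.496 F [ 1.8 -0.8  3.9] t 4.3
.4499,.1185,.25,-22.4 -> [0.11, 0.05, -14.92] -0.0
.5979,-.1667,.25,-45.1 -> [-20.62, 24.6, -14.9] 0.396
```

```bash
python3 -m inch '[[-1,[0,0,-1],0],[-1,[0,0,-3],0],[-1,[0,0,-6],0],[-1,[0,0,-10],0],[-1,[-0.4,0.5,-13],0.01],[-1,[-1.2,1.5,-14.5],0.03],[-1,[-2.7,3.2,-14.9],0.06],[-1,[-4.7,5.6,-14.9],0.1],[-1,[-7,8.3,-14.9],0.14],[-1,[-9.3,11.1,-14.9],0.18],[-1,[-11.6,13.8,-14.9],0.23],[-1,[-13.9,16.6,-14.9],0.28],[-1,[-16,19.1,-14.9],0.32],[-1,[-18,21.5,-14.9],0.36],[-1,[-19.5,23.3,-14.9],0.38],[-1,[-20.3,24.2,-14.9],0.396],[-1,[-20.6,24.6,-14.9],0.396],[-1,[-20.6,24.6,-14.9],0.396],[-1,[-20.6,24.6,-14.9],0.396],[-1,[-20.6,24.6,-14.9],0.396]]'; python3 go.py .5979,-.1667,.0468,-45.1
python3 - <<'E'
from h import *
a=cams.read_camera("top")[180:350,330:530];b=cams.read_camera("scene")[150:320,130:330]
cv2.imwrite("pics/g2.png",cv2.resize(np.hstack([a,b]),None,fx=2,fy=2,interpolation=3))
E
```

```text
time: 6.3
eef_pos: [0.5973, -0.1655, 0.2493]
tcp_rot: [0.924, 0.382, -0.0, -0.0]
contact_force: [0.9, 0.1, -2.0]
opening: 0.499
at [ 0.5973 -0.1655  0.2493] yang -45.03 tilt 0.03 open 0.499 F [ 0.9  0.1 -2. ] t 6.3
.5979,-.1667,.0468,-45.1 -> [-0.05, 0.14, 20.25] 0.001
```

View pics/g2.png

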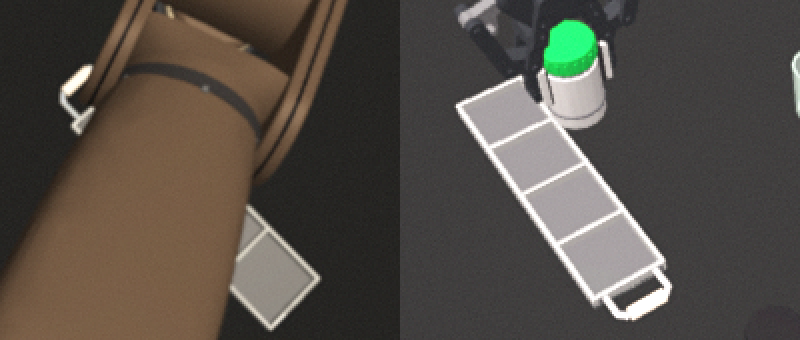

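Green hangs upright in the fingers and the carrier below is clear. Lowering to just above the floor.

```bash
python3 -m inch '[[-1,[0,0.1,2],0],[-1,[0,0.1,5],0],[-1,[0,0.1,9],0],[-1,[0,0.1,13],0],[-1,[0,0.1,16.5],0],[-1,[0,0.1,18.5],0],[-1,[0,0.1,19.4],0],[-1,[0,0.1,19.7],0],[-1,[0,0.1,19.7],0],[-1,[0,0.1,19.7],0],[-1,[0,0.1,19.7],0]]'; python3 go.py .5979,-.1667,.0468,-45.1
python3 - <<'E'
from h import *
b=cams.read_camera("scene")[200:320,160:320]
cv2.imwrite("pics/g3.png",cv2.resize(b,None,fx=4,fy=4,interpolation=3))
print(w2px("scene",[[.5979,-.1667,.076],[.5979,-.1667,.004]]))
E
```

```text
time: 7.5
eef_pos: [0.5995, -0.1677, 0.0541]
tcp_rot: [0.924, 0.382, 0.001, 0.001]
contact_force: [0.5, -0.1, -3.6]
opening: 0.496
at [ 0.5995 -0.1677  0.0541] yang -45.09 tilt 0.18 open 0.496 F [ 0.5 -0.1 -3.6] t 7.5
.5979,-.1667,.0468,-45.1 -> [-0.04, -0.18, 0.73] 0.0
[[229.33632277 255.66317412]
 [234.40868196 279.21061969]]
```

View pics/g3.png

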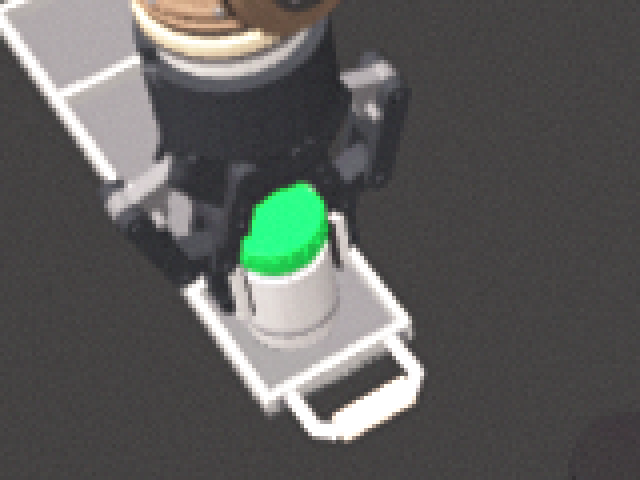

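Green is centred in the handle compartment. Setting it down and releasing.

```bash
python3 -m inch '[[-1,[0,-0.15,0.3],0],[-1,[0,-0.15,0.55],0],[-1,[0,-0.15,0.7],0],[-1,[0,-0.15,0.72],0],[-1,[0,-0.15,0.72],0]]'; python3 go.py .5979,-.1667,.0468,-45.1
```

```text
time: 8.05
eef_pos: [0.5975, -0.1662, 0.0468]
tcp_rot: [0.924, 0.382, -0.0, -0.0]
contact_force: [-3.6, 2.0, 6.4]
opening: 0.502
at [ 0.5975 -0.1662  0.0468] yang -45.08 tilt 0.05 open 0.502 F [-3.6  2.   6.4] t 8.05
.5979,-.1667,.0468,-45.1 -> [-0.01, 0.07, -0.0] 0.0
```

```bash
python3 -m inch '[[0.2,[0,0,0],0],[0.6,[0,0,0],0],[1,[0,0,0],0],[1,[0,0,0],0],[1,[0,0,0],0],[1,[0,0,0],0],[1,[0,0,-0.5],0],[1,[0,0,-2],0],[1,[0,0,-6],0],[1,[0,0,-11],0],[1,[0,0,-16],0],[1,[0,0,-19],0],[1,[0,0,-20.3],0],[1,[0,0,-20.3],0]]'; python3 go.py .4771,.1849,.25,-22.4
```

```text
time: 9.45
eef_pos: [0.5983, -0.1665, 0.2514]
tcp_rot: [0.924, 0.382, 0.002, 0.002]
contact_force: [0.6, 0.2, -0.4]
opening: 0.999
at [ 0.5983 -0.1665  0.2514] yang -45.09 tilt 0.32 open 0.999 F [ 0.6  0.2 -0.4] t 9.45
.4771,.1849,.25,-22.4 -> [16.23, -33.44, -0.0] -0.396
```

```bash
python3 -m inch '[[1,[1,-2,0],-0.02],[1,[2.6,-5.4,0],-0.06],[1,[4.6,-9.5,0],-0.11],[1,[6.6,-13.6,0],-0.16],[1,[8.6,-17.7,0],-0.21],[1,[10.6,-21.8,0],-0.26],[1,[12.6,-25.9,0],-0.31],[1,[14.4,-29.6,0],-0.36],[1,[15.6,-32.1,0],-0.396],[1,[16.2,-33.4,0],-0.396],[1,[16.2,-33.4,0],-0.396],[1,[16.2,-33.4,0],-0.396],[1,[16.2,-33.4,0],-0.396],[1,[16.2,-33.4,0],-0.396]]'; python3 go.py .4771,.1849,.1008,-22.4
```

```text
time: 10.85
eef_pos: [0.4768, 0.1836, 0.248]
tcp_rot: [0.832, 0.555, -0.0, 0.0]
contact_force: [0.4, -0.5, -0.9]
opening: 1.001
at [0.4768 0.1836 0.248 ] yang -22.52 tilt 0.02 open 1.001 F [ 0.4 -0.5 -0.9] t 10.85
.4771,.1849,.1008,-22.4 -> [0.13, -0.02, 14.72] -0.002
```

```bash
python3 -m inch '[[1,[0.1,0,2],0],[1,[0.1,0,5],0],[1,[0.1,0,8],0],[1,[0.1,0,11],0],[1,[0.1,0,13],0],[1,[0.1,0,14.4],0],[1,[0.1,0,14.8],0],[1,[0.1,0,14.8],0],[1,[0.1,0,14.8],0],[1,[0.1,0,14.8],0],[0,[0.1,0,14.8],0],[-1,[0.1,0,14.8],0],[-1,[0.1,0,14.8],0],[-1,[0.1,0,14.8],0],[-1,[0.1,0,14.8],0],[-1,[0.1,0,14.8],0],[-1,[0.1,0,14.8],0],[-1,[0.1,0,14.8],0],[-1,[0.1,0,14.8],0]]' 80; python3 go.py .5469,-.2175,.25,-45.1
```

```text
time: 12.75
eef_pos: [0.4771, 0.1859, 0.1008]
tcp_rot: [0.831, 0.556, 0.0, 0.0]
contact_force: [-1.6, 1.0, 5.4]
opening: 0.495
at [0.4771 0.1859 0.1008] yang -22.4 tilt 0.05 open 0.495 F [-1.6  1.   5.4] t 12.75
.5469,-.2175,.25,-45.1 -> [-34.62, 21.84, -14.93] 0.396
```

```bash
python3 -m inch '[[-1,[0,0,-1],0],[-1,[0,0,-3],0],[-1,[0,0,-6],0],[-1,[0,0,-10],0],[-1,[-0.7,0.4,-13],0.01],[-1,[-2.2,1.4,-14.5],0.03],[-1,[-4.6,2.9,-14.9],0.05],[-1,[-7.8,4.9,-14.9],0.09],[-1,[-11.3,7.1,-14.9],0.13],[-1,[-14.8,9.3,-14.9],0.17],[-1,[-18.3,11.5,-14.9],0.21],[-1,[-21.8,13.8,-14.9],0.25],[-1,[-25.3,16,-14.9],0.29],[-1,[-28.7,18.1,-14.9],0.33],[-1,[-31.5,19.9,-14.9],0.37],[-1,[-33.5,21.1,-14.9],0.39],[-1,[-34.4,21.7,-14.9],0.396],[-1,[-34.6,21.8,-14.9],0.396],[-1,[-34.6,21.8,-14.9],0.396],[-1,[-34.6,21.8,-14.9],0.396]]'; python3 go.py .5469,-.2175,.0525,-45.1
```

```text
time: 14.75
eef_pos: [0.5461, -0.216, 0.2488]
tcp_rot: [0.924, 0.383, -0.0, -0.001]
contact_force: [0.9, -0.3, -4.0]
opening: 0.499
at [ 0.5461 -0.216   0.2488] yang -45.01 tilt 0.07 open 0.499 F [ 0.9 -0.3 -4. ] t 14.75
.5469,-.2175,.0525,-45.1 -> [-0.05, 0.19, 19.63] 0.002
```

```bash
python3 -m inch '[[-1,[0,0,2],0],[-1,[0,0,5],0],[-1,[0,0,9],0],[-1,[0,0,13],0],[-1,[0,0,16.5],0],[-1,[0,0,18.5],0],[-1,[0,0,19.4],0],[-1,[0,0,19.7],0],[-1,[0,0,19.7],0],[-1,[0,0,19.7],0],[-1,[0,0,19.7],0],[-1,[0,0,19.7],0]]'; python3 go.py .5469,-.2175,.0468,-45.1
```

```text
time: 15.95
eef_pos: [0.5469, -0.2177, 0.0533]
tcp_rot: [0.924, 0.382, 0.001, 0.001]
contact_force: [0.9, -0.3, -2.7]
opening: 0.495
at [ 0.5469 -0.2177  0.0533] yang -45.09 tilt 0.12 open 0.495 F [ 0.9 -0.3 -2.7] t 15.95
.5469,-.2175,.0468,-45.1 -> [0.01, -0.02, 0.65] 0.0
```

```bash
python3 -m inch '[[-1,[0,0,0.3],0],[-1,[0,0,0.55],0],[-1,[0,0,0.67],0],[-1,[0,0,0.67],0],[-1,[0,0,0.67],0]]'; python3 go.py .5469,-.2175,.0468,-45.1
```

```text
time: 16.45
eef_pos: [0.5465, -0.2174, 0.0468]
tcp_rot: [0.924, 0.382, -0.0, -0.0]
contact_force: [-3.5, 1.5, 5.4]
opening: 0.495
at [ 0.5465 -0.2174  0.0468] yang -45.09 tilt 0.04 open 0.495 F [-3.5  1.5  5.4] t 16.45
.5469,-.2175,.0468,-45.1 -> [0.03, 0.03, 0.0] 0.0
```

```bash
python3 -m inch '[[0.2,[0,0,0],0],[0.6,[0,0,0],0],[1,[0,0,0],0],[1,[0,0,0],0],[1,[0,0,0],0],[1,[0,0,0],0],[1,[0,0,-0.5],0],[1,[0,0,-2],0],[1,[0,0,-6],0],[1,[0,0,-11],0],[1,[0,0,-16],0],[1,[0,0,-19],0],[1,[0,0,-20.3],0],[1,[0,0,-20.3],0],[1,[0,0,-20.3],0],[1,[0,0,-20.3],0],[1,[0,0,-20.3],0]]'; python3 go.py .5042,.2515,.25,-22.4
python3 - <<'E'
from h import *
b=cams.read_camera("scene")[150:320,130:560]
cv2.imwrite("pics/g4.png",cv2.resize(b,None,fx=1.8,fy=1.8,interpolation=3))
E
```

```text
time: 18.15
eef_pos: [0.5454, -0.2168, 0.2457]
tcp_rot: [0.924, 0.382, -0.001, -0.002]
contact_force: [0.6, -0.7, -0.1]
opening: 1.0
at [ 0.5454 -0.2168  0.2457] yang -45.1 tilt 0.27 open 1.0 F [ 0.6 -0.7 -0.1] t 18.15
.5042,.2515,.25,-22.4 -> [30.14, -36.08, -0.3] -0.396
```

View pics/g4.png

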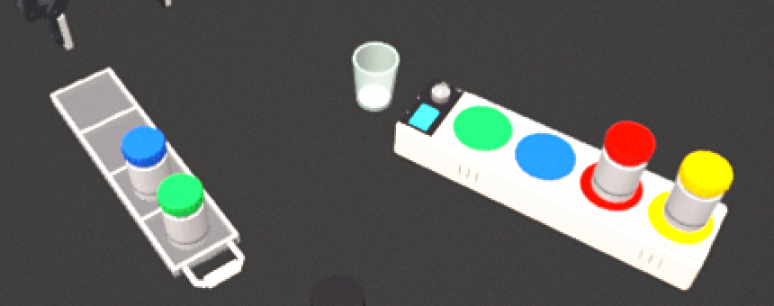

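Green (185,215) and blue (148,165) stand upright in the first two compartments from the handle. Red and yellow are still on their mats. Next is red.

```bash
python3 -m inch '[[1,[1,-1.2,0],-0.01],[1,[3,-3.6,0],-0.04],[1,[6,-7.2,0],-0.08],[1,[9,-10.8,0],-0.12],[1,[12,-14.4,0],-0.16],[1,[15,-18,0],-0.2],[1,[18,-21.6,0],-0.24],[1,[21,-25.2,0],-0.28],[1,[24,-28.8,0],-0.32],[1,[27,-32.4,0],-0.36],[1,[29,-34.8,0],-0.396],[1,[30.1,-36.1,0],-0.396],[1,[30.1,-36.1,0],-0.396],[1,[30.1,-36.1,0],-0.396],[1,[30.1,-36.1,0],-0.396],[1,[30.1,-36.1,0],-0.396],[1,[30.1,-36.1,0],-0.396]]'; python3 go.py .5042,.2515,.1008,-22.4
```

```text
time: 19.9
eef_pos: [0.5048, 0.25, 0.2485]
tcp_rot: [0.831, 0.556, -0.0, 0.0]
contact_force: [-0.5, 0.5, -0.3]
opening: 1.0
at [0.5048 0.25   0.2485] yang -22.48 tilt 0.0 open 1.0 F [-0.5  0.5 -0.3] t 19.9
.5042,.2515,.1008,-22.4 -> [0.11, -0.11, 14.77] -0.001
```

```bash
python3 -m inch '[[1,[0.1,-0.1,2],0],[1,[0.1,-0.1,5],0],[1,[0.1,-0.1,8],0],[1,[0.1,-0.1,11],0],[1,[0.1,-0.1,13],0],[1,[0.1,-0.1,14.4],0],[1,[0.1,-0.1,14.8],0],[1,[0.1,-0.1,14.8],0],[1,[0.1,-0.1,14.8],0],[1,[0.1,-0.1,14.8],0],[0,[0.1,-0.1,14.8],0],[-1,[0.1,-0.1,14.8],0],[-1,[0.1,-0.1,14.8],0],[-1,[0.1,-0.1,14.8],0],[-1,[0.1,-0.1,14.8],0],[-1,[0.1,-0.1,14.8],0],[-1,[0.1,-0.1,14.8],0],[-1,[0.1,-0.1,14.8],0],[-1,[0.1,-0.1,14.8],0]]' 80; python3 go.py .4959,-.2683,.25,-45.1
```

```text
time: 21.8
eef_pos: [0.5045, 0.2524, 0.1011]
tcp_rot: [0.831, 0.556, 0.0, 0.0]
contact_force: [-1.5, 0.8, 5.5]
opening: 0.497
at [0.5045 0.2524 0.1011] yang -22.4 tilt 0.06 open 0.497 F [-1.5  0.8  5.5] t 21.8
.4959,-.2683,.25,-45.1 -> [-48.46, 19.06, -14.92] 0.396
```

```bash
python3 -m inch '[[-1,[0,0,-1],0],[-1,[0,0,-3],0],[-1,[0,0,-6],0],[-1,[0,0,-10],0],[-1,[-0.9,0.4,-13],0.01],[-1,[-2.8,1.1,-14.5],0.02],[-1,[-5.6,2.2,-14.9],0.05],[-1,[-9.3,3.7,-14.9],0.08],[-1,[-13.3,5.2,-14.9],0.11],[-1,[-17.3,6.8,-14.9],0.14],[-1,[-21.3,8.4,-14.9],0.17],[-1,[-25.3,10,-14.9],0.21],[-1,[-29.3,11.5,-14.9],0.24],[-1,[-33.3,13.1,-14.9],0.28],[-1,[-37.3,14.7,-14.9],0.31],[-1,[-41,16.1,-14.9],0.34],[-1,[-44.5,17.5,-14.9],0.37],[-1,[-47,18.5,-14.9],0.396],[-1,[-48.2,18.9,-14.9],0.396],[-1,[-48.5,19.1,-14.9],0.396]]'; python3 -m inch '[[-1,[0,0,0],0],[-1,[0,0,0],0],[-1,[0,0,0],0],[-1,[0,0,0],0],[-1,[0,0,0],0]]'; python3 go.py .4959,-.2683,.0535,-45.1
```

```text
time: 23.8
eef_pos: [0.4951, -0.2696, 0.2485]
tcp_rot: [0.924, 0.381, -0.0, -0.001]
contact_force: [0.1, 0.8, -2.8]
opening: 0.499
time: 24.3
eef_pos: [0.496, -0.2684, 0.2496]
tcp_rot: [0.924, 0.382, 0.0, 0.0]
contact_force: [-0.5, 0.6, -2.0]
opening: 0.495
at [ 0.496  -0.2684  0.2496] yang -45.03 tilt 0.01 open 0.495 F [-0.5  0.6 -2. ] t 24.3
.4959,-.2683,.0535,-45.1 -> [-0.0, -0.01, 19.61] 0.001
```

```bash
python3 -m inch '[[-1,[0,0,2],0],[-1,[0,0,5],0],[-1,[0,0,9],0],[-1,[0,0,13],0],[-1,[0,0,16.5],0],[-1,[0,0,18.5],0],[-1,[0,0,19.3],0],[-1,[0,0,19.6],0],[-1,[0,0,19.6],0],[-1,[0,0,19.6],0],[-1,[0,0,19.6],0],[-1,[0,0,19.6],0]]'; python3 go.py .4959,-.2683,.0471,-45.1
```

```text
time: 25.5
eef_pos: [0.4964, -0.2694, 0.0545]
tcp_rot: [0.924, 0.382, 0.0, 0.001]
contact_force: [0.2, 0.1, -1.5]
opening: 0.501
at [ 0.4964 -0.2694  0.0545] yang -45.09 tilt 0.11 open 0.501 F [ 0.2  0.1 -1.5] t 25.5
.4959,-.2683,.0471,-45.1 -> [0.05, -0.12, 0.74] 0.0
```

```bash
python3 -m inch '[[-1,[0,-0.05,0.3],0],[-1,[0,-0.05,0.55],0],[-1,[0,-0.05,0.7],0],[-1,[0,-0.05,0.7],0],[-1,[0,-0.05,0.7],0],[-1,[0,-0.05,0.7],0]]'; python3 go.py .4959,-.2683,.0471,-45.1
```

```text
time: 26.1
eef_pos: [0.4954, -0.2685, 0.0471]
tcp_rot: [0.924, 0.382, -0.0, -0.0]
contact_force: [-3.3, 2.1, 4.4]
opening: 0.498
at [ 0.4954 -0.2685  0.0471] yang -45.08 tilt 0.06 open 0.498 F [-3.3  2.1  4.4] t 26.1
.4959,-.2683,.0471,-45.1 -> [0.05, 0.02, -0.0] 0.0
```

```bash
python3 -m inch '[[0.2,[0,0,0],0],[0.6,[0,0,0],0],[1,[0,0,0],0],[1,[0,0,0],0],[1,[0,0,0],0],[1,[0,0,0],0],[1,[0,0,-0.5],0],[1,[0,0,-2],0],[1,[0,0,-6],0],[1,[0,0,-11],0],[1,[0,0,-16],0],[1,[0,0,-19],0],[1,[0,0,-20.3],0],[1,[0,0,-20.3],0],[1,[0,0,-20.3],0],[1,[0,0,-20.3],0],[1,[0,0,-20.3],0],[1,[0,0,-20.3],0],[1,[0,0,-20.3],0]]'; python3 go.py .5314,.3182,.25,-22.4
```

```text
time: 28.0
eef_pos: [0.4953, -0.2685, 0.2485]
tcp_rot: [0.924, 0.382, -0.0, -0.001]
contact_force: [-0.3, 0.1, -0.2]
opening: 1.001
at [ 0.4953 -0.2685  0.2485] yang -45.09 tilt 0.09 open 1.001 F [-0.3  0.1 -0.2] t 28.0
.5314,.3182,.25,-22.4 -> [43.98, -39.01, -0.09] -0.396
```

```bash
python3 -m inch '[[1,[1,-0.9,0],-0.01],[1,[3,-2.7,0],-0.03],[1,[6,-5.3,0],-0.06],[1,[9.3,-8.2,0],-0.09],[1,[12.6,-11.2,0],-0.12],[1,[15.9,-14.1,0],-0.15],[1,[19.2,-17,0],-0.18],[1,[22.5,-20,0],-0.21],[1,[25.8,-22.9,0],-0.24],[1,[29.1,-25.8,0],-0.27],[1,[32.4,-28.7,0],-0.3],[1,[35.7,-31.7,0],-0.33],[1,[39,-34.6,0],-0.36],[1,[42,-37.2,0],-0.39],[1,[43.5,-38.6,0],-0.396],[1,[44,-39,0],-0.396],[1,[44,-39,0],-0.396],[1,[44,-39,0],-0.396],[1,[44,-39,0],-0.396],[1,[44,-39,0],-0.396]]'; python3 -m inch '[[1,[0,0,0],0],[1,[0,0,0],0]]'; python3 go.py .5316,.3182,.1008,-22.4
```

```text
time: 30.0
eef_pos: [0.532, 0.3171, 0.2496]
tcp_rot: [0.831, 0.556, 0.0, 0.0]
contact_force: [-0.9, 0.4, -0.6]
opening: 1.0
time: 30.2
eef_pos: [0.532, 0.3177, 0.2496]
tcp_rot: [0.831, 0.556, 0.0, 0.0]
contact_force: [0.1, -0.1, -0.7]
opening: 1.0
at [0.532  0.3177 0.2496] yang -22.45 tilt 0.01 open 1.0 F [ 0.1 -0.1 -0.7] t 30.2
.5316,.3182,.1008,-22.4 -> [0.03, -0.06, 14.88] -0.001
```

```bash
python3 -m inch '[[1,[0,0,2],0],[1,[0,0,5],0],[1,[0,0,8],0],[1,[0,0,11],0],[1,[0,0,13],0],[1,[0,0,14.5],0],[1,[0,0,14.9],0],[1,[0,0,14.9],0],[1,[0,0,14.9],0],[1,[0,0,14.9],0],[0,[0,0,14.9],0],[-1,[0,0,14.9],0],[-1,[0,0,14.9],0],[-1,[0,0,14.9],0],[-1,[0,0,14.9],0],[-1,[0,0,14.9],0],[-1,[0,0,14.9],0],[-1,[0,0,14.9],0],[-1,[0,0,14.9],0]]' 80; python3 go.py .4448,-.3191,.25,-45.1
```

```text
time: 32.1
eef_pos: [0.5321, 0.3186, 0.1012]
tcp_rot: [0.831, 0.556, 0.001, -0.0]
contact_force: [-1.7, 0.9, 5.9]
opening: 0.498
at [0.5321 0.3186 0.1012] yang -22.4 tilt 0.06 open 0.498 F [-1.7  0.9  5.9] t 32.1
.4448,-.3191,.25,-45.1 -> [-62.27, 16.23, -14.93] 0.396
```

```bash
python3 -m inch '[[-1,[0,0,-1],0],[-1,[0,0,-3],0],[-1,[0,0,-6],0],[-1,[0,0,-10],0],[-1,[-0.9,0.2,-13],0],[-1,[-2.8,0.7,-14.5],0],[-1,[-5.6,1.5,-14.9],0],[-1,[-9.3,2.4,-14.9],0],[-1,[-13.2,3.4,-14.9],0],[-1,[-17.1,4.5,-14.9],0],[-1,[-21,5.5,-14.9],0],[-1,[-24.9,6.5,-14.9],0],[-1,[-28.7,7.5,-14.9],0],[-1,[-32.3,8.4,-14.9],0]]'; python3 -m inch '[[-1,[-3.5,0.9,0],0.04],[-1,[-7,1.8,0],0.09],[-1,[-10.5,2.7,0],0.14],[-1,[-14,3.6,0],0.19],[-1,[-17.5,4.6,0],0.24],[-1,[-21,5.5,0],0.29],[-1,[-24.3,6.3,0],0.33],[-1,[-27,7,0],0.37],[-1,[-29,7.6,0],0.396],[-1,[-30,7.8,0],0.396],[-1,[-30,7.8,0],0.396],[-1,[-30,7.8,0],0.396],[-1,[-30,7.8,0],0.396],[-1,[-30,7.8,0],0.396],[-1,[-30,7.8,0],0.396]]'; python3 go.py .4448,-.3191,.0535,-45.1
```

```text
time: 33.5
eef_pos: [0.4851, -0.0141, 0.2485]
tcp_rot: [0.831, 0.556, -0.001, -0.0]
contact_force: [0.7, -0.0, -2.3]
opening: 0.497
time: 35.0
eef_pos: [0.4444, -0.3188, 0.2495]
tcp_rot: [0.924, 0.382, 0.0, 0.0]
contact_force: [0.7, 0.2, -2.0]
opening: 0.499
at [ 0.4444 -0.3188  0.2495] yang -45.03 tilt 0.01 open 0.499 F [ 0.7  0.2 -2. ] t 35.0
.4448,-.3191,.0535,-45.1 -> [0.01, 0.05, 19.6] 0.001
```

```bash
python3 -m inch '[[-1,[0,0,2],0],[-1,[0,0,5],0],[-1,[0,0,9],0],[-1,[0,0,13],0],[-1,[0,0,16.5],0],[-1,[0,0,18.5],0],[-1,[0,0,19.3],0],[-1,[0,0,19.6],0],[-1,[0,0,19.6],0],[-1,[0,0,19.6],0],[-1,[0,0,19.6],0],[-1,[0,0,19.6],0]]'; python3 go.py .4448,-.3191,.0472,-45.1
```

```text
time: 36.2
eef_pos: [0.4446, -0.32, 0.0545]
tcp_rot: [0.924, 0.382, 0.0, 0.001]
contact_force: [-0.5, 0.1, -1.5]
opening: 0.495
at [ 0.4446 -0.32    0.0545] yang -45.09 tilt 0.12 open 0.495 F [-0.5  0.1 -1.5] t 36.2
.4448,-.3191,.0472,-45.1 -> [0.08, -0.06, 0.73] 0.0
```

```bash
python3 -m inch '[[-1,[0,0,0.3],0],[-1,[0,0,0.55],0],[-1,[0,0,0.7],0],[-1,[0,0,0.7],0],[-1,[0,0,0.7],0],[-1,[0,0,0.7],0]]'; python3 go.py .4448,-.3191,.0472,-45.1
```

```text
time: 36.8
eef_pos: [0.4441, -0.3195, 0.0472]
tcp_rot: [0.924, 0.382, -0.0, -0.0]
contact_force: [-2.8, 3.4, 4.4]
opening: 0.502
at [ 0.4441 -0.3195  0.0472] yang -45.09 tilt 0.05 open 0.502 F [-2.8  3.4  4.4] t 36.8
.4448,-.3191,.0472,-45.1 -> [0.08, 0.02, 0.0] 0.0
```

```bash
python3 -m inch '[[0.2,[0,0,0],0],[0.6,[0,0,0],0],[1,[0,0,0],0],[1,[0,0,0],0],[1,[0,0,0],0],[1,[0,0,0],0],[1,[0,0,-0.5],0],[1,[0,0,-2],0],[1,[0,0,-6],0],[1,[0,0,-11],0],[1,[0,0,-16],0],[1,[0,0,-19],0],[1,[0,0,-20.3],0],[1,[0,0,-20.3],0],[1,[0,0,-20.3],0]]'; python3 -m inch '[[1,[-2,2,0],0],[1,[-5,5,0],0],[1,[-8,8,0],0],[1,[-11,11,0],0],[1,[-14,14,0],0],[1,[-17,17,0],0],[1,[-19,19,0],0],[1,[-20,20,0],0],[1,[-20,20,0],0],[1,[-20,20,0],0],[1,[-20,20,0],0]]'
python3 - <<'E'
from fit import *
t=cams.read_camera("top"); s=cams.read_camera("scene"); a=t.copy()
P=w2px("top",np.c_[K,[.076]*4]); print(P.round(1).tolist(),w2px("scene",np.c_[K,[.076]*4]).round(1).tolist())
A=cv2.resize(t[190:350,340:510],None,fx=2.35,fy=2.35,interpolation=3); B=cv2.resize(s[170:330,140:310],None,fx=2.35,fy=2.35,interpolation=3)
cv2.imwrite("pics/f1.png",np.hstack([A,B])); cv2.imwrite("pics/f2.png",np.hstack([cv2.resize(t,(400,300)),cv2.resize(s,(400,300))]))
hsv=cv2.cvtColor(t,cv2.COLOR_BGR2HSV)
for n,h in(("green",70),("blue",109),("red",0),("yellow",27)):
    m=((abs((hsv[...,0].astype(int)-h+90)%180-90)<12)&(hsv[...,1]>130)&(hsv[...,2]>80)).astype(np.uint8); m[:200]=0;m[350:]=0;m[:,:350]=0;m[:,500:]=0
    v,u=np.nonzero(m); w=px2w("top",[(u.mean(),v.mean())],.076)[0,:2]
    d=w-cc; print(n,len(u),w.round(4),"along",(d@ac).round(4),"across",(d@[-ac[1],ac[0]]).round(4))
E
```

```text
time: 38.3
eef_pos: [0.4435, -0.3189, 0.2478]
tcp_rot: [0.924, 0.382, -0.001, -0.001]
contact_force: [0.2, -0.2, -0.0]
opening: 0.999
time: 39.4
eef_pos: [0.4438, -0.6009, 0.2479]
tcp_rot: [0.924, 0.382, -0.0, -0.001]
contact_force: [-0.4, 0.9, -0.7]
opening: 0.998
[[395.7, 236.8], [421.5, 263.1], [447.6, 289.8], [474.0, 316.7]] [[229.3, 255.7], [210.0, 229.8], [192.2, 206.0], [175.6, 183.9]]
green 394 [ 0.5974 -0.1658] along 0.1083 across 0.001
blue 413 [ 0.5441 -0.2192] along 0.0328 across 0.0007
red 452 [ 0.4963 -0.2669] along -0.0347 across 0.0006
yellow 462 [ 0.4465 -0.3165] along -0.105 across 0.0007
```

View pics/f1.png

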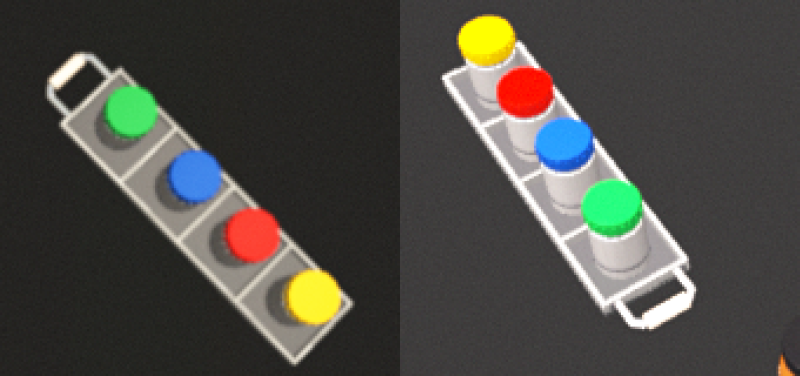

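View pics/f2.png

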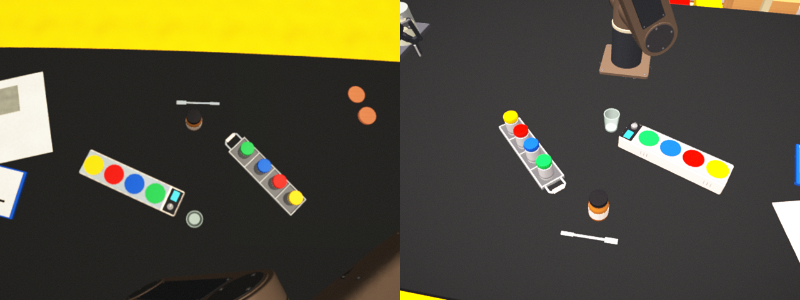

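The pictures show all four jars upright, in the right order and within about 3 mm of their compartment centres. The bystanders have not moved and the arm is clear, so I'm handing in.

```bash
python3 -c "
from plant import ctrl; print(ctrl.sign_off())"
```

```text
the job is handed in; nothing more can be done
None
```

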